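# Uncover and peel the top tray off the stuck stack

### The job

Take the white lid by its black fin, tip it well up (some 15 degrees) while its opposite edge still rests on the tray, then lift it off, lay it flat and right side up in the middle of the plywood board without dropping it, and let it go. Then peel the top blue tray off the stuck stack: take its yellow tab and raise that corner well up (some 15 degrees) while the opposite corner still rests on the stack, and only then lift the tray off. Leave the other things alone, and finish while still holding the tray steady by its tab, about level and a good 12 cm above where it lay.

Things in the scene. Friction and masses are not known exactly. Their poses are not given: they have to be found in the camera images.
- tray_stack: Dark steel holder plate (196 x 156 x 12 mm) fixed to the bench, with three nested blue trays that stay in it. Origin: centre of the underside, on the bench; x along the trays' long side, z up. Uppermost fixed rim (160 x 120 mm) ends at z = 52 mm. At mid-side, four steel posts 59 mm high, out to x = +-93 and y = +-73 mm, carry tacky sprung rubber pads that pinch the top tray's rim.
- top_tray: Top blue tray, 160 x 120 mm, 100 g. Origin: centre of its rim's underside; starts 52 mm above the stack's origin, same axes. Rim 8 mm wide, z = 0 to 8 mm; hollow, floor at z = -15 mm. Yellow upright tab on the (+x, +y) corner: 8 mm thick, 26 wide, to z = 38 mm, faces along (0.8, 0.6, 0): grip along that. Stuck by pads: about 10 N straight up, less by the corner; free once the rim is 10 mm up.
- tray_tab (a point): Middle of the yellow tab's faces, (70.4, 52.8, 22) mm in the tray's axes; the tab goes on 16 mm above it and 14 mm below it to the rim's top.
- tray_heel (a point): Bottom outer edge of the rim at the tray corner diagonally opposite the tab, (-80, -60, 0) mm in the tray's axes: the tray turns about this corner when it is peeled.
- lid: Loose white lid, 152 x 112 mm, 120 g, on the top tray's rim, its corner at the yellow tab cut away. Origin: centre of the underside of its 4 mm ribs (loose inside the rim); starts 56 mm above the stack's origin, same axes. Plate z = 4 to 9 mm. Black upright fin at x = 48, y = -14 mm: 8 mm thick along x, 30 mm wide along y, z = 9 to 37 mm; fingers close along the lid's x.
- lid_fin (a point): Middle of the black fin, (48, -14, 23) mm in the lid's axes.
- lid_heel (a point): Middle of the lower edge of the lid's plate on the side away from the fin, (-76, 0, 4) mm in the lid's axes: the lid turns about this edge when it is tipped.
- board: Plywood board lying fixed on the bench, 235 mm (its x) x 360 mm (its y) x 6 mm. Origin: centre of the underside; upper face at z = 6 mm. The lid goes on it.
- tape_measure: Bystander, yellow tape measure, 34 x 95 x 64 mm; origin at the centre of its underside. Leave it alone.
- black_rolls: Bystander, stack of black tape rolls, 70 x 71 x 67 mm; origin at the centre of its underside. Leave it alone.
- spike_box: Bystander, flat clear box of dark spikes with a white card, 90 x 125 x 33 mm; origin at the centre of its underside. Leave it alone.
- block_c: Bystander, small dark wood offcut, 35 x 70 x 18 mm; origin at the centre of its underside. Leave it alone.

How it is judged:
On the way, in this order (a step that is already met when the one before it is completed fails the run):
1. the lid is tipped up by its fin side (over 0.15 rad) with the opposite edge still at its place on the tray (within 15 mm) (angle between lid's own z axis and vertical above 0.15 rad and distance of lid_heel from where it was at the start of the episode below 0.015 m and height (world z) of lid_fin above 0.092 m), for 0.1 s.
2. the lid lies flat, right side up and released on the plywood board, its centre within 75 mm of the board's long centre line and 130 mm of the short one, the top tray still nested (x of lid in the frame of board between -0.075 and 0.075 m and y of lid in the frame of board between -0.13 and 0.13 m and height (world z) of lid below 0.014 m and angle between lid's own z axis and vertical below 0.06 rad and contact force between lid and board above 0.2 N and contact force between lid and the fingers below 0.05 N and distance of top_tray from where it was at the start of the episode below 0.015 m), for 0.2 s.
3. the tray's tabbed corner is raised (tray tilted over 0.15 rad) with the opposite corner still at its place on the stack (within 15 mm) (angle between top_tray's own z axis and vertical above 0.15 rad and distance of tray_heel from where it was at the start of the episode below 0.015 m and height (world z) of tray_tab above 0.095 m), for 0.1 s.
At the end, for the whole second after the job is handed in: Fingers hold the top tray still, level within 0.3 rad, 90 mm or more above where it lay, opposite corner over z = 110 mm, clear of stack and lid; the lid lies flat, released, on the board (centre within 75/130 mm of the board's centre lines); bystanders within 30 mm of their places (height (world z) of top_tray above 0.142 m and height (world z) of tray_heel above 0.11 m and angle between top_tray's own z axis and vertical below 0.3 rad and contact force between top_tray and the fingers above 1 N and linear speed of top_tray below 0.04 m/s and contact force between top_tray and tray_stack below 0.05 N and contact force between top_tray and lid below 0.05 N and x of lid in the frame of board between -0.075 and 0.075 m and y of lid in the frame of board between -0.13 and 0.13 m and height (world z) of lid below 0.014 m and angle between lid's own z axis and vertical below 0.06 rad and contact force between lid and board above 0.2 N and contact force between lid and the fingers below 0.05 N and distance of each of tape_measure, black_rolls, spike_box, block_c from where it was at the start of the episode below 0.03 m); the arm keeps its last pose, push and grip.
It fails at once if the yellow tape measure is disturbed (moved more than 30 mm) (distance of tape_measure from where it was at the start of the episode above 0.03 m).
It fails at once if the stack of black tape rolls is disturbed (moved more than 30 mm) (distance of black_rolls from where it was at the start of the episode above 0.03 m).
It fails at once if the flat clear box of dark spikes with a white card is disturbed (moved more than 30 mm) (distance of spike_box from where it was at the start of the episode above 0.03 m).
It fails at once if the small dark wood offcut is disturbed (moved more than 30 mm) (distance of block_c from where it was at the start of the episode above 0.03 m).
It fails at once if the lid is dropped: it falls free, more than 25 mm above the board (distance of lid from where it was at the start of the episode above 0.06 m and height (world z) of lid above 0.035 m and contact force between lid and anything else below 0.001 N).
It also fails if it takes over 51 s, if anything falls off the work surface, if the arm or the gripper's body presses on something with over 40 N, if the wrist force passes 120 N, or if a joint passes its speed limit or range.

### The arm

A 6-joint arm with a two-finger parallel gripper is mounted at the origin on the work surface; the furniture and walls round the work are solid. World frame = base frame: x ahead of the robot, y to its left, z up, the work surface at z = 0. Lengths are in m, angles in rad, forces in N, time in s.
With the tool pointing down it reaches from about 0.375 to 0.9 m from the base axis. Payload 3.1 kg.
Tool frame: the origin (TCP) lies between the finger pads; the fingertips stand 22 mm ahead of it and the grasp point (between the pads) lies 3 mm ahead of it (tcp_to_tips is the z of the fingertips in the tool frame, in m); z points along the fingers, y is the line along which they close (so a half turn about z gives the same grasp; the last joint's range is limited). The gripper opens to 85 mm and grips with 20 to 120 N. Pads are 22 mm wide; open, the fingers measure 114 mm over their backs; the gripper's body (76 mm by 85 mm) begins 54 mm behind the grasp point. The pads swing forward as they close: fully open they stand 13 mm farther back than shut.
Start: joints at [-1.403, 0.527, 1.433, -0, 1.181, -0.178], TCP at [0.212, -0.588, 0.253] pointing down, gripper open.
Joint ranges: [-3.08, 3.08], [-0.75, 2.2], [0.22, 2.44], [-1.43, 4.57], [0, 2.65], [-2.85, 2.85]. Speed limits (rad/s): [2.79, 2.79, 3.14, 3.14, 3.14, 3.14].

### API

Orientations are given as a rotation vector (axis times angle).
In Python, from rig import * gives the robot as it stands.
- The arm moves only by the tool move_arm, never from a script. Its argument "moves" is a list that holds one entry, the list of rows, each a list of 7 numbers: the turn, a rotation vector about the tool's x, y, z normalised to -1 to 1, where 1 is 0.1 rad, then the shift along the tool's x, y, z normalised to -1 to 1, where 1 is 25 mm, then the closure in counts, from 0 (fully open) to 255 (shut). In form: [[[wx, wy, wz, dx, dy, dz, claw], ...]]. A call has 1 to 20 rows; each row shifts and turns the commanded pose from where the row before left it, along the tool's axes as they then stand; what a row does not reach is not made up. A row lasts 1/12 s, in which the tool goes at most 41.7 mm and 7.16 degrees, less where a joint would pass 70% of its speed; a pose out of reach is approached as far as the arm can. A call with a number of a shift or a turn outside -1 to 1 is refused whole. A call with a gripper value outside its range is refused whole. The fingers move at their own pace and stop on an object; "grip_force" is the grip in N (left out, the last holds). Time passes only in rows, so rows that do not move let the fingers close. It gives the time, the measured TCP pose, the force, the opening and the grip force at its end, in the units of the state.
- read_state(): the state, without advancing time (a new reading comes with each control period).
- get_image(name): name is "side" or "top" or "wrist"; returns a dict with "img" (480x640x3 uint8, blue, green, red), "depth" (480x640 float32, m along the optical axis (not along the pixel's ray), 0 where there is no reading), "vfov" (degrees; the focal length in pixels is half the picture's height over the tangent of half this angle, whatever the lens; pixels are square), "cx", "cy" (the principal point, pixels), "world_to_cam" (4x4, takes a point from world to camera coordinates). Camera axes: x right, y down, z forward; pixel columns grow to the right and rows downward; lengths in m; the calibration is good to about 2 mm. A picture is of the moment at which its call begins.
- sign_off(): hands the job in; it is judged then, once.
The state is a dict: "time": time; "joint_positions": joint angles; "qd": joint speeds; "effort": joint torques, N m; "tool_pos": TCP position; "tool_rot": TCP orientation; "force": force on the tool from outside, world axes, zero at the start; "torque": the same for the moment, N m; "width": finger opening in m; "grip_force": force on a finger pad.
Only numpy, scipy, OpenCV 4.12 (cv2) and the standard library are available. Lean on these libraries where they do the work, as an engineer would, in place of code of your own. Each camera call takes 0.05 s, during which the arm holds its last target. There are 200 camera calls.

## Working session

There is one attempt and no reset: what is moved stays moved. The work goes in short steps, Python scripts to look and compute and a tool call to move; the robot and the scene stay as the last step left them, time stands still between calls to the robot, and variables do not carry over. Pictures are saved under pics/ and viewed, at most 10 in all, crops included, and the job is handed in when it is done.

Besides the shell and the picture viewer there is one more tool, called after "Request:" as name(argument=value, ...) on one line, values as JSON. move_arm: Moves the arm, as the interface text tells. Its arguments: {"type":"object","properties":{"moves":{"type":"array","items":{"type":"array","items":{"type":"array","items":{"type":"number"}}}},"grip_force":{"type":"number"}},"required":["moves"]}

```bash
mkdir -p pics; ls
cat > h.py <<'E'
from rig import *
import numpy as np, cv2
from scipy.spatial.transform import Rotation as R
def cam(n):
    d=get_image(n); d['f']=240/np.tan(np.radians(d['vfov'])/2); d['T']=np.linalg.inv(d['world_to_cam']); return d
def ray(d,uv):
    uv=np.atleast_2d(uv).astype(float); v=np.c_[(uv[:,0]-d['cx'])/d['f'],(uv[:,1]-d['cy'])/d['f'],np.ones(len(uv))]
    return d['T'][:3,3], v@d['T'][:3,:3].T
def onz(d,uv,z):
    o,v=ray(d,uv); return o+v*((z-o[2])/v[:,2])[:,None]
def cloud(d):
    u,v=np.meshgrid(np.arange(640),np.arange(480)); o,r=ray(d,np.c_[u.ravel(),v.ravel()])
    return (o+r*d['depth'].ravel()[:,None]).reshape(480,640,3)
E
python3 - <<'E'
from h import *
import pickle
D={n:cam(n) for n in('top','side','wrist')}
pickle.dump(D,open('d0.pkl','wb'))
for n,d in D.items(): cv2.imwrite(f'pics/{n}0.png',d['img']); print(n,d['T'][:3,3].round(3),(d['depth']>0).mean(),d['f'])
print(read_state())
E
```

```text
pics
top [ 0.399 -0.014  1.007] 0.9960872395833333 437.10865913057205
side [0.095 0.729 0.873] 0.995771484375 516.2105690585391
wrist [ 0.281 -0.562  0.374] 0.9958626302083333 423.2038839802313
{'time': 0.15, 'joint_positions': array([-1.40252715e+00,  5.28265341e-01,  1.43358958e+00,  3.59929027e-05,
        1.18141818e+00, -1.78524187e-01]), 'qd': array([ 0.00034066, -0.00221062, -0.00328643,  0.0014248 ,  0.00046849,
        0.00131242]), 'effort': array([ 1.51094915e-03, -4.42743623e+01, -1.78275990e+01, -1.37598354e-04,
        5.61020948e-03, -3.93720001e-06]), 'tool_pos': array([ 0.21236367, -0.58727812,  0.25255644]), 'tool_rot': array([-3.09283131e+00, -5.41705036e-01, -6.57862171e-05]), 'force': array([ 0.41091116, -0.36401265,  0.0717088 ]), 'torque': array([ 0.02001451, -0.06157397,  0.04537759]), 'grip_force': 0.0, 'width': 0.08509111329358242}
```

View pics/top0.png

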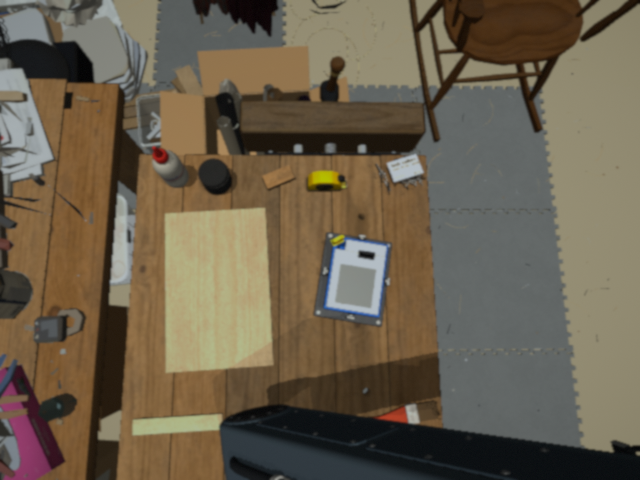

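View pics/side0.png

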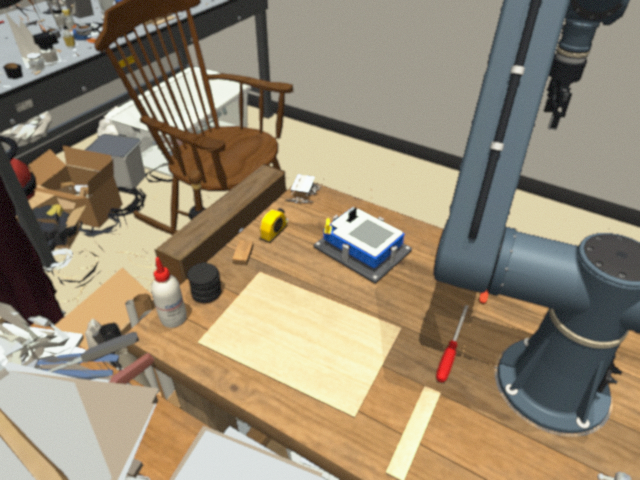

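The top view shows the lid at about (358,278), its fin at (367,254), the yellow tab at (338,241) and the board centred at (219,290). In the side view the fin is at (352,214) and the tab at (328,226). Next I'll measure these from both views.

Run:
```python
from h import *
import pickle
D=pickle.load(open('d0.pkl','rb'))
roi={'top':(300,220,410,335),'side':(310,200,415,285)}
cen={}
for n in('top','side'):
    d=D[n]; x0,y0,x1,y1=roi[n]; c=d['img'][y0:y1,x0:x1].astype(int); P=cloud(d)[y0:y1,x0:x1]
    b,g,r=c[...,0],c[...,1],c[...,2]
    M={'blue':(b>90)&(b-r>60),'white':(c.min(2)>140)&(b-r<40),'yel':(r>120)&(g>110)&(b<80)&(r-g<70),'blk':(c.max(2)<60)&(P[...,2]>.07)}
    for k,m in M.items():
        m=m.astype(np.uint8); q=P[m>0]
        if len(q)<4: print(n,k,len(q)); continue
        nn,lab,st,ce=cv2.connectedComponentsWithStats(m); i=1+np.argmax(st[1:,4]); q=P[lab==i]
        uv=ce[i]+[x0,y0]; cen[n,k]=uv
        print(n,k,st[i,4],uv.round(1),'cloud med',np.median(q,0).round(4),'z pct',np.percentile(q[:,2],[5,50,95]).round(4))
        if k in('blue','white'):
            ys,xs=np.where(lab==i); pts=np.c_[xs+x0,ys+y0]
            w=onz(d,pts,0.06 if k=='blue' else .065)[:,:2]
            rr=cv2.minAreaRect((w*1000).astype(np.float32)); print('   rect mm',np.round(rr[0],1),np.round(rr[1],1),round(rr[2],2))
def tri(a,b):
    o1,v1=ray(D['top'],a);o2,v2=ray(D['side'],b);v1=v1[0];v2=v2[0]
    s=np.linalg.lstsq(np.c_[v1,-v2],o2-o1,rcond=None)[0]; p,q=o1+s[0]*v1,o2+s[1]*v2; return (p+q)/2,np.linalg.norm(p-q)
for k in('yel','blk','white'):
    if ('top',k) in cen and ('side',k) in cen: print(k,tri(cen['top',k],cen['side',k]))
# board
d=D['top'];im=d['img'].astype(int);m=((im[...,2]>170)&(im[...,1]>150)&(im[...,0]<190)).astype(np.uint8);m[:,:150]=0;m[:,290:]=0;m[:195]=0;m[390:]=0
nn,lab,st,ce=cv2.connectedComponentsWithStats(m);i=1+np.argmax(st[1:,4]);ys,xs=np.where(lab==i)
print('board',cv2.minAreaRect((onz(d,np.c_[xs,ys],.006)[:,:2]*1000).astype(np.float32)), np.median(cloud(d)[lab==i],0))
c=lambda n,a:cv2.resize(D[n]['img'][a[1]:a[3],a[0]:a[2]],None,fx=4,fy=4,interpolation=2)
A,B=c('top',roi['top']),c('side',roi['side']); B=cv2.copyMakeBorder(B,0,max(0,A.shape[0]-B.shape[0]),0,0,0)
cv2.imwrite('pics/crop.png',cv2.resize(np.hstack([A,B]),(800,430)))
```

```text
top blue 303 [340.4 289.5] cloud med [ 0.448  -0.0987  0.0596] z pct [0.038  0.0596 0.0629]
   rect mm [ 494.4 -146.1] [120.6 146.4] 80.98
top white 2019 [357.1 273.5] cloud med [ 0.5207 -0.1497  0.0653] z pct [0.0625 0.0653 0.0683]
   rect mm [ 502.4 -148.1] [110.1 149.9] 80.29
top yel 89 [337.8 239.4] cloud med [ 0.5788 -0.1079  0.0826] z pct [0.0129 0.0826 0.0914]
top blk 54 [366.2 254.2] cloud med [ 0.545  -0.1675  0.0908] z pct [0.0721 0.0908 0.0946]
side blue 761 [362.9 249.3] cloud med [ 0.4624 -0.0931  0.0485] z pct [0.0307 0.0485 0.0603]
   rect mm [ 487. -131.] [145.4 161.7] 80.42
side white 1865 [365.3 231. ] cloud med [ 0.4923 -0.146   0.064 ] z pct [0.0548 0.064  0.067 ]
   rect mm [ 504.4 -152.7] [124.6 165.2] 80.14
side yel 144 [321.7 227. ] cloud med [ 6.262e-01 -1.442e-01  5.000e-04] z pct [-0.0059  0.0005  0.0876]
side blk 42 [351.8 215.1] cloud med [ 0.5424 -0.1653  0.0793] z pct [0.0705 0.0793 0.09  ]
yel (array([ 0.5876712 , -0.10747614,  0.06157374]), np.float64(0.011067419690715305))
blk (array([ 0.54597391, -0.16960597,  0.07586819]), np.float64(0.0022718250378292158))
white (array([ 0.50257702, -0.15273809,  0.05649522]), np.float64(0.010323332894762548))
board ((484.305908203125, 162.22792053222656), (355.066650390625, 229.27578735351562), 3.467827081680298) [0.47721116 0.16391709 0.00585202]
```

View pics/crop.png

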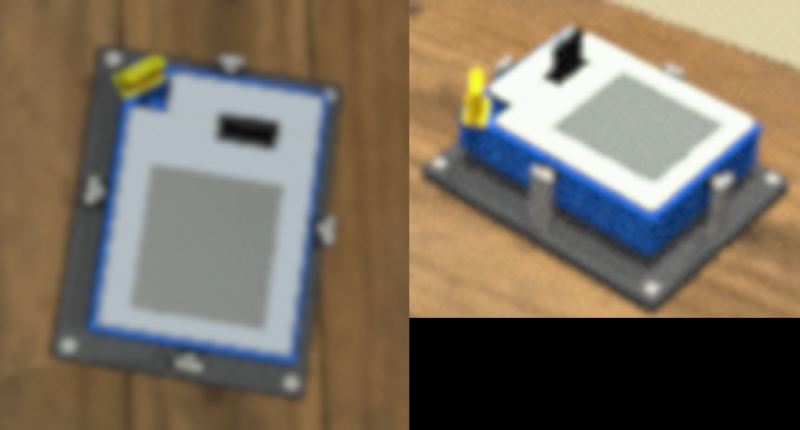

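The crop confirms the layout: the fin is at the far end and the tab at the far left corner. The stack yaw is about -9.7° and the lid centre about (0.502,-0.148). The triangulated fin (0.546,-0.170) agrees with this. Now I'll turn and hover over the fin.

Request:
move_arm(moves=[[[0, 0, -0.96, 0, 0, 0, 0], [0, 0, -0.96, 0, 0, 0, 0], [0, 0, -0.96, 0, 0, 0, 0], [0, 0, -0.96, 0, 0, 0, 0], [0, 0, -0.96, 0, 0, 0, 0], [0, 0, -0.96, 0, 0, 0, 0], [0, 0, -0.96, 0, 0, 0, 0], [0, 0, -0.96, 0, 0, 0, 0], [0, 0, -0.96, 0, 0, 0, 0], [0, 0, -0.96, 0, 0, 0, 0], [0, 0, -0.95, 0, 0, 0, 0]]])

```text
time: 1.07
tool_pos: [0.2124, -0.5875, 0.2529]
tool_rot: [-2.396, -2.031, -0.001]
force: [-0.4, -0.3, 0.0]
width: 0.0855
grip_force: 0.0
```

Request:
move_arm(moves=[[[0, 0, 0, 0.94, 0.52, 0.06, 0], [0, 0, 0, 0.94, 0.52, 0.06, 0], [0, 0, 0, 0.94, 0.52, 0.06, 0], [0, 0, 0, 0.94, 0.52, 0.06, 0], [0, 0, 0, 0.94, 0.52, 0.06, 0], [0, 0, 0, 0.94, 0.52, 0.06, 0], [0, 0, 0, 0.94, 0.52, 0.06, 0], [0, 0, 0, 0.94, 0.52, 0.06, 0], [0, 0, 0, 0.94, 0.52, 0.06, 0], [0, 0, 0, 0.94, 0.52, 0.06, 0], [0, 0, 0, 0.94, 0.52, 0.06, 0], [0, 0, 0, 0.94, 0.52, 0.06, 0], [0, 0, 0, 0.94, 0.52, 0.06, 0], [0, 0, 0, 0.94, 0.52, 0.06, 0], [0, 0, 0, 0.94, 0.52, 0.06, 0], [0, 0, 0, 0.94, 0.52, 0.06, 0], [0, 0, 0, 0.94, 0.52, 0.06, 0], [0, 0, 0, 0.94, 0.52, 0.06, 0], [0, 0, 0, 0.9, 0.5, 0.06, 0], [0, 0, 0, 0.9, 0.5, 0.06, 0]]])

```text
time: 2.73
tool_pos: [0.547, -0.1687, 0.223]
tool_rot: [-2.4, -2.026, 0.0]
force: [-0.6, 0.3, 0.2]
width: 0.0854
grip_force: 0.0
```

```bash
cat >> h.py <<'E'
def pose():
    s=read_state(); return np.array(s['tool_pos']),R.from_rotvec(s['tool_rot']),s
def togo(target,yaw):
    p,r,s=pose(); m=r.as_matrix(); y=np.degrees(np.arctan2(m[1,1],m[0,1]))
    print('t',round(s['time'],2),'tcp',p.round(4),'yaw_y',y.round(2),'tilt z',m[:,2].round(4),'F',np.round(s['force'],2),'w',round(s['width'],4),'g',round(s['grip_force'],1))
    print('units dxyz',(r.inv().apply(np.array(target)-p)/.025).round(2),'wz',round(-np.radians(yaw-y)/.1,2))
E
python3 - <<'E'
from h import *
import pickle
d=cam('wrist'); pickle.dump(d,open('d1.pkl','wb')); cv2.imwrite('pics/w1.png',d['img'])
togo([.546,-.1695,.2],-9.7)
P=cloud(d); im=d['img'].astype(int); b,g,r=im[...,0],im[...,1],im[...,2]
for k,m in {'finTop':(im.max(2)<70)&(P[...,2]>.086)&(P[...,2]<.1),'white':(im.min(2)>120)&(abs(P[...,2]-.065)<.006),'tab':(r>110)&(g>100)&(b<90)&(P[...,2]>.08)&(P[...,2]<.1)}.items():
    m=m&(abs(P[...,0]-.53)<.15)&(abs(P[...,1]+.14)<.12); q=P[m]
    if len(q)>5:
        ys,xs=np.where(m);print(k,len(q),'uv',xs.mean().round(),ys.mean().round(),np.median(q,0).round(4),'z',np.percentile(q[:,2],[5,50,95]).round(4))
        z=dict(finTop=.093,white=.065,tab=.090)[k]
        w=onz(d,np.c_[xs,ys],z)[:,:2]*1000; print('  rect',cv2.minAreaRect(w.astype(np.float32)))
E
```

```text
t 2.78 tcp [ 0.5495 -0.1653  0.2229] yaw_y -9.55 tilt z [ 0.0023  0.0028 -1.    ] F [0.97 1.68 1.24] w 0.0853 g 0.0
units dxyz [-0.19 -0.11  0.91] wz 0.03
finTop 522 uv 313.0 246.0 [ 0.5455 -0.1695  0.0934] z [0.0914 0.0934 0.0947]
  rect ((545.1920776367188, -170.06468200683594), (29.745447158813477, 7.366232872009277), 80.47627258300781)
white 29791 uv 240.0 205.0 [ 0.5031 -0.1382  0.0662] z [0.0649 0.0662 0.0675]
  rect ((502.80572509765625, -147.78106689453125), (139.59796142578125, 177.69873046875), 70.26148223876953)
tab 647 uv 351.0 136.0 [ 0.578  -0.1087  0.0881] z [0.0847 0.0881 0.0909]
  rect ((577.9983520507812, -108.96985626220703), (8.734416007995605, 25.391040802001953), 27.383304595947266)
```

View pics/w1.png

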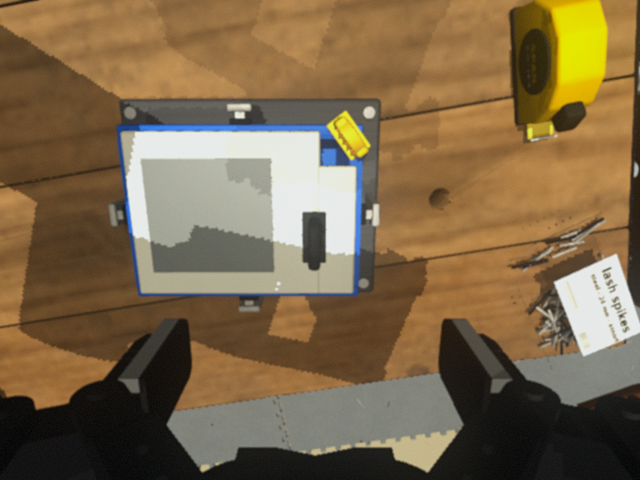

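The wrist view shows the fin at (313,240) and the tab at (350,136), both where I measured them. The fin top stands at z = 0.0934. Going down.

Request:
move_arm(moves=[[[0, 0, 0, -0.1, -0.06, 0.7, 0], [0, 0, 0, -0.1, -0.06, 0.7, 0], [0, 0, 0, 0, 0, 0.7, 0], [0, 0, 0, 0, 0, 0.7, 0], [0, 0, 0, 0, 0, 0.6, 0], [0, 0, 0, 0, 0, 0, 0], [0, 0, 0, 0, 0, 0, 0]]])

```text
time: 3.37
tool_pos: [0.5421, -0.1743, 0.1376]
tool_rot: [-2.399, -2.024, 0.001]
force: [1.3, -0.6, -0.5]
width: 0.0853
grip_force: 0.0
```

```bash
python3 -c "
from h import *
togo([.5455,-.170,.091],-9.6)"
```

```text
t 3.37 tcp [ 0.5421 -0.1743  0.1376] yaw_y -9.69 tilt z [-0.0021  0.0011 -1.    ] F [ 1.26 -0.65 -0.48] w 0.0853 g 0.0
units dxyz [0.19 0.11 1.86] wz -0.02
```

Request:
move_arm(moves=[[[0, 0, 0, 0.1, 0.06, 0.5, 0], [0, 0, 0, 0.09, 0.05, 0.5, 0], [0, 0, 0, 0, 0, 0.5, 0], [0, 0, 0, 0, 0, 0.2, 0], [0, 0, 0, 0, 0, 0.16, 0], [0, 0, 0, 0, 0, 0, 0], [0, 0, 0, 0, 0, 0, 0], [0, 0, 0, 0, 0, 0, 0]]])

```text
time: 4.03
tool_pos: [0.5467, -0.1705, 0.0927]
tool_rot: [2.4, 2.025, 0.001]
force: [-0.9, 0.3, -0.2]
width: 0.0855
grip_force: 0.0
```

```bash
python3 -c "
from h import *
togo([.5455,-.170,.091],-9.6)"
```

```text
t 4.03 tcp [ 0.5467 -0.1705  0.0927] yaw_y -9.68 tilt z [ 1.5e-03 -8.0e-04 -1.0e+00] F [-0.95  0.25 -0.22] w 0.0855 g 0.0
units dxyz [ 0.01 -0.05  0.07] wz -0.01
```

Request:
move_arm(moves=[[[0, 0, 0, 0, -0.04, 0.05, 100], [0, 0, 0, 0, 0, 0, 200], [0, 0, 0, 0, 0, 0, 255], [0, 0, 0, 0, 0, 0, 255], [0, 0, 0, 0, 0, 0, 255], [0, 0, 0, 0, 0, 0, 255], [0, 0, 0, 0, 0, 0, 255], [0, 0, 0, 0, 0, 0, 255], [0, 0, 0, 0, 0, 0, 255], [0, 0, 0, 0, 0, 0, 255]]], grip_force=60)

```text
time: 4.87
tool_pos: [0.5453, -0.1701, 0.0907]
tool_rot: [2.401, 2.026, 0.0]
force: [-0.8, 0.2, 3.3]
width: 0.007
grip_force: 59.8
```

Run:
```python
from h import *
togo([.5455,-.170,.091],-9.6)
# tip plan: pivot at lid heel, tool frame
p,r,s=pose(); a=np.radians(-9.65); c=np.array([.5455,-.170])-np.array([[np.cos(a),-np.sin(a)],[np.sin(a),np.cos(a)]])@[.048,-.014]
print('lid centre',c)
h=np.r_[c+.076*-np.array([np.cos(a),np.sin(a)]),.060]
for tot,n in((.24,8),):
    P,Q=p.copy(),r
    for i in range(n):
        st=R.from_rotvec(-np.array([-np.sin(a),np.cos(a),0])*tot/n); P2=h+st.apply(P-h); Q2=st*Q
        # shift along tool axes before turning
        print(((Q.inv()*Q2).as_rotvec()/.1).round(3),(Q.inv().apply(P2-P)/.025).round(3),(Q2.inv().apply(P2-P)/.025).round(3)); P,Q=P2,Q2
    print(P,Q.as_rotvec())
```

```text
t 4.87 tcp [ 0.5453 -0.1701  0.0907] yaw_y -9.69 tilt z [ 3.e-04 -1.e-04 -1.e+00] F [-0.77  0.2   3.31] w 0.007 g 59.8
units dxyz [ 0.    0.01 -0.01] wz -0.02
lid centre [ 0.500526  -0.1481519]
[-0.3  0.   0. ] [-0.    -0.039 -0.148] [-0.    -0.035 -0.149]
[-0.3  0.   0. ] [-0.    -0.039 -0.148] [-0.    -0.035 -0.149]
[-0.3  0.   0. ] [-0.    -0.039 -0.148] [-0.    -0.035 -0.149]
[-0.3  0.   0. ] [-0.    -0.039 -0.148] [-0.    -0.035 -0.149]
[-0.3  0.   0. ] [-0.    -0.039 -0.148] [-0.    -0.035 -0.149]
[-0.3  0.   0. ] [-0.    -0.039 -0.148] [-0.    -0.035 -0.149]
[-0.3  0.   0. ] [-0.    -0.039 -0.148] [-0.    -0.035 -0.149]
[-0.3  0.   0. ] [-0.    -0.039 -0.148] [-0.    -0.035 -0.149]
[ 0.53462826 -0.16825659  0.11927379] [2.25405904 1.9018963  0.22973441]
```

Request:
move_arm(moves=[[[-0.3, 0, 0, 0, -0.037, -0.15, 255], [-0.3, 0, 0, 0, -0.037, -0.15, 255], [-0.3, 0, 0, 0, -0.037, -0.15, 255], [-0.3, 0, 0, 0, -0.037, -0.15, 255], [-0.3, 0, 0, 0, -0.037, -0.15, 255], [-0.3, 0, 0, 0, -0.037, -0.15, 255], [-0.3, 0, 0, 0, -0.037, -0.15, 255], [-0.3, 0, 0, 0, -0.037, -0.15, 255], [0, 0, 0, 0, 0, 0, 255], [0, 0, 0, 0, 0, 0, 255], [0, 0, 0, 0, 0, 0, 255]]])

```text
time: 5.78
tool_pos: [0.5352, -0.1685, 0.1194]
tool_rot: [2.254, 1.902, 0.229]
force: [0.3, -0.2, -1.0]
width: 0.0067
grip_force: 59.5
```

Run:
```python
from h import *
togo([.5346,-.1683,.1193],-9.6)
cv2.imwrite('pics/s2.png',cv2.resize(cam('side')['img'][170:310,270:450],None,fx=4,fy=4))
```

```text
t 5.78 tcp [ 0.5352 -0.1685  0.1194] yaw_y -9.68 tilt z [ 0.234  -0.0401 -0.9714] F [ 0.27 -0.16 -1.03] w 0.0067 g 59.5
units dxyz [ 0.   -0.02 -0.  ] wz -0.01
```

View pics/s2.png

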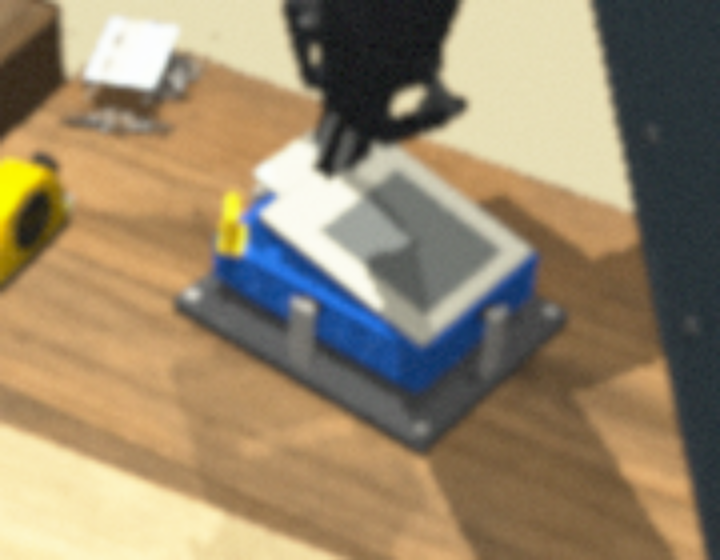

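The side view shows the lid tipped up at the fin, with its near edge still on the rim. Now I'll lift, level and carry it.

Request:
move_arm(moves=[[[0, 0, 0, 0, 0.07, -0.29, 255], [0, 0, 0, 0, 0.07, -0.29, 255], [0, 0, 0, 0, 0.07, -0.29, 255], [0, 0, 0, 0, 0.07, -0.29, 255], [0, 0, 0, 0, 0.07, -0.29, 255], [0, 0, 0, 0, 0.07, -0.29, 255], [0, 0, 0, 0, 0.07, -0.29, 255], [0, 0, 0, 0, 0.07, -0.29, 255], [0, 0, 0, 0, 0.07, -0.29, 255], [0, 0, 0, 0, 0.07, -0.29, 255], [0.3, 0, 0, 0, 0, -0.1, 255], [0.3, 0, 0, 0, 0, -0.1, 255], [0.3, 0, 0, 0, 0, -0.1, 255], [0.3, 0, 0, 0, 0, -0.1, 255], [0.3, 0, 0, 0, 0, -0.1, 255], [0.3, 0, 0, 0, 0, -0.1, 255], [0.3, 0, 0, 0, 0, -0.1, 255], [0.3, 0, 0, 0, 0, -0.1, 255]]])

```text
time: 7.33
tool_pos: [0.5319, -0.1678, 0.2145]
tool_rot: [-2.401, -2.025, 0.002]
force: [0.3, -0.5, -2.2]
width: 0.0065
grip_force: 59.5
```

Request:
move_arm(moves=[[[0, 0, 0, 0.4, -0.07, 0, 255], [0, 0, 0, 0.7, -0.14, 0, 255], [0, 0, 0, 0.7, -0.14, 0, 255], [0, 0, 0, 0.7, -0.14, 0, 255], [0, 0, 0, 0.7, -0.14, 0, 255], [0, 0, 0, 0.7, -0.14, 0, 255], [0, 0, 0, 0.7, -0.14, 0, 255], [0, 0, 0, 0.7, -0.14, 0, 255], [0, 0, 0, 0.7, -0.14, 0, 255], [0, 0, 0, 0.7, -0.14, 0, 255], [0, 0, 0, 0.7, -0.14, 0, 255], [0, 0, 0, 0.7, -0.14, 0, 255], [0, 0, 0, 0.7, -0.14, 0, 255], [0, 0, 0, 0.7, -0.14, 0, 255], [0, 0, 0, 0.7, -0.14, 0, 255], [0, 0, 0, 0.7, -0.14, 0, 255], [0, 0, 0, 0.7, -0.14, 0, 255], [0, 0, 0, 0.4, -0.07, 0, 255], [0, 0, 0, 0, 0, 0, 255], [0, 0, 0, 0, 0, 0, 255]]])

```text
time: 9.0
tool_pos: [0.5234, 0.1383, 0.2139]
tool_rot: [2.399, 2.028, -0.0]
force: [-0.6, -0.6, -0.8]
width: 0.0068
grip_force: 59.5
```

Run:
```python
from h import *
togo([.529,.140,.055],-9.6)
d=cam('wrist'); cv2.imwrite('pics/w3.png',d['img'])
P=cloud(d); im=d['img'].astype(int); m=(im.min(2)>110)&(abs(P[...,2]-.19)<.04); q=P[m]
c=q.mean(0); u=np.linalg.svd(q-c,full_matrices=False)[2]; print(len(q),'lid plane c',c.round(4),'n',u[2].round(4))
```

```text
t 9.0 tcp [0.5234 0.1383 0.2139] yaw_y -9.59 tilt z [-0.e+00 -4.e-04 -1.e+00] F [-0.63 -0.6  -0.85] w 0.0068 g 59.5
units dxyz [0.11 0.21 6.36] wz 0.0
39014 lid plane c [0.4915 0.1811 0.1892] n [0.0017 0.0016 1.    ]
```

View pics/w3.png

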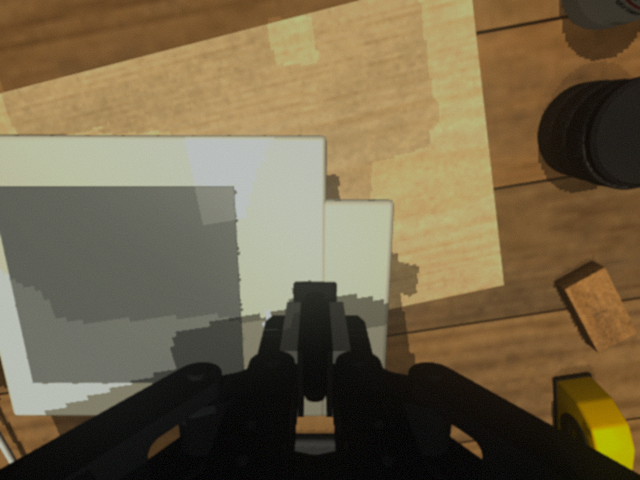

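The lid hangs level over the board, and the fin is in the grip at (315,310). Lowering it.

Request:
move_arm(moves=[[[0, 0, 0, 0.05, 0.1, 0.3, 255], [0, 0, 0, 0.05, 0.1, 0.6, 255], [0, 0, 0, 0, 0, 0.6, 255], [0, 0, 0, 0, 0, 0.6, 255], [0, 0, 0, 0, 0, 0.6, 255], [0, 0, 0, 0, 0, 0.6, 255], [0, 0, 0, 0, 0, 0.6, 255], [0, 0, 0, 0, 0, 0.6, 255], [0, 0, 0, 0, 0, 0.6, 255], [0, 0, 0, 0, 0, 0.5, 255], [0, 0, 0, 0, 0, 0.4, 255], [0, 0, 0, 0, 0, 0.3, 255], [0, 0, 0, 0, 0, 0.2, 255], [0, 0, 0, 0, 0, 0.1, 255], [0, 0, 0, 0, 0, 0.1, 255], [0, 0, 0, 0, 0, 0, 255], [0, 0, 0, 0, 0, 0, 255], [0, 0, 0, 0, 0, 0, 255]]])

```text
time: 10.55
tool_pos: [0.5295, 0.1397, 0.0469]
tool_rot: [2.4, 2.026, 0.001]
force: [-0.9, -0.3, -0.7]
width: 0.0071
grip_force: 59.5
```

```bash
python3 -c "
from h import *
togo([.529,.140,.0407],-9.6)"
```

```text
t 10.55 tcp [0.5295 0.1397 0.0469] yaw_y -9.67 tilt z [ 1.1e-03  1.0e-04 -1.0e+00] F [-0.95 -0.35 -0.75] w 0.0071 g 59.5
units dxyz [ 0.01 -0.02  0.25] wz -0.01
```

Request:
move_arm(moves=[[[0, 0, 0, 0, 0, 0.08, 255], [0, 0, 0, 0, 0, 0.08, 255], [0, 0, 0, 0, 0, 0.04, 255], [0, 0, 0, 0, 0, 0.04, 255], [0, 0, 0, 0, 0, 0, 255], [0, 0, 0, 0, 0, 0, 255]]])

```text
time: 11.05
tool_pos: [0.5291, 0.1396, 0.0403]
tool_rot: [-2.401, -2.026, 0.0]
force: [-0.4, -0.6, -0.8]
width: 0.007
grip_force: 59.5
```

Request:
move_arm(moves=[[[0, 0, 0, 0, 0, 0.04, 255], [0, 0, 0, 0, 0, 0, 255], [0, 0, 0, 0, 0, 0, 255]]])

```text
time: 11.3
tool_pos: [0.5292, 0.1396, 0.0399]
tool_rot: [2.401, 2.026, 0.0]
force: [-0.6, 0.0, 4.1]
width: 0.0065
grip_force: 60.3
```

Request:
move_arm(moves=[[[0, 0, 0, 0, 0, 0.04, 255], [0, 0, 0, 0, 0, 0, 255], [0, 0, 0, 0, 0, 0, 255]]])

```text
time: 11.55
tool_pos: [0.5292, 0.1396, 0.0399]
tool_rot: [2.4, 2.026, 0.001]
force: [-2.5, -0.7, 12.8]
width: 0.0068
grip_force: 61.4
```

Request:
move_arm(moves=[[[0, 0, 0, 0, 0, -0.05, 255], [0, 0, 0, 0, 0, 0, 255], [0, 0, 0, 0, 0, 0, 150], [0, 0, 0, 0, 0, 0, 0], [0, 0, 0, 0, 0, 0, 0], [0, 0, 0, 0, 0, 0, 0], [0, 0, 0, 0, 0, 0, 0], [0, 0, 0, 0, 0, 0, 0], [0, 0, 0, 0, 0, 0, 0], [0, 0, 0, 0, 0, 0, 0], [0, 0, 0, 0, 0, -0.3, 0], [0, 0, 0, 0, 0, -0.7, 0], [0, 0, 0, 0, 0, -0.9, 0], [0, 0, 0, 0, 0, -0.9, 0], [0, 0, 0, 0, 0, -0.9, 0], [0, 0, 0, 0, 0, -0.9, 0], [0, 0, 0, 0, 0, -0.9, 0], [0, 0, 0, 0, 0, -0.9, 0], [0, 0, 0, 0, 0, -0.6, 0], [0, 0, 0, 0, 0, -0.2, 0]]])

```text
time: 13.22
tool_pos: [0.5304, 0.1397, 0.2229]
tool_rot: [2.398, 2.024, 0.007]
force: [0.4, -0.2, -0.3]
width: 0.0855
grip_force: 0.0
```

Run:
```python
from h import *
togo([.578,-.109,.2],27.3)
d=cam('wrist'); P=cloud(d); im=d['img'].astype(int)
m=(im.min(2)>110)&(P[...,2]<.03)&(abs(P[...,0]-.48)<.12)&(abs(P[...,1]-.16)<.12)&(im[...,2]-im[...,0]<30); q=P[m]
c=np.median(q,0); print(len(q),'lid c',c.round(4),np.percentile(q[:,2],[5,50,95]).round(4))
cv2.imwrite('pics/w4.png',d['img'])
```

```text
t 13.22 tcp [0.5304 0.1397 0.2229] yaw_y -9.68 tilt z [ 5.8e-03  4.0e-04 -1.0e+00] F [ 0.43 -0.24 -0.28] w 0.0855 g 0.0
units dxyz [-9.49  3.54  0.93] wz -6.45
23074 lid c [0.4783 0.1649 0.0155] [0.0142 0.0155 0.0168]
```

View pics/w4.png

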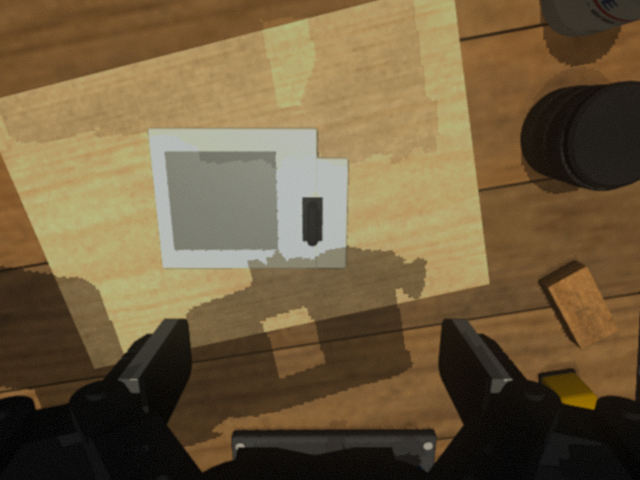

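The lid lies flat mid-board at about (250,200), with its plate top at 0.0155. Now to the tab.

Request:
move_arm(moves=[[[0, 0, 0, -0.6, 0.22, 0, 0], [0, 0, 0, -0.8, 0.3, 0, 0], [0, 0, 0, -0.8, 0.3, 0, 0], [0, 0, 0, -0.8, 0.3, 0, 0], [0, 0, 0, -0.8, 0.3, 0, 0], [0, 0, 0, -0.8, 0.3, 0, 0], [0, 0, 0, -0.8, 0.3, 0, 0], [0, 0, 0, -0.8, 0.3, 0, 0], [0, 0, 0, -0.8, 0.3, 0, 0], [0, 0, 0, -0.8, 0.3, 0, 0], [0, 0, 0, -0.8, 0.3, 0, 0], [0, 0, 0, -0.6, 0.22, 0, 0], [0, 0, -0.9, 0, 0, 0, 0], [0, 0, -0.9, 0, 0, 0, 0], [0, 0, -0.9, 0, 0, 0, 0], [0, 0, -0.9, 0, 0, 0, 0], [0, 0, -0.9, 0, 0, 0, 0], [0, 0, -0.9, 0, 0, 0, 0], [0, 0, -0.9, 0, 0, 0, 0], [0, 0, -0.15, 0, 0, 0, 0]]])

```text
time: 14.93
tool_pos: [0.5746, -0.1013, 0.2187]
tool_rot: [-1.631, -2.683, 0.0]
force: [0.3, -1.2, 0.6]
width: 0.0852
grip_force: 0.0
```

Request:
move_arm(moves=[[[0, 0, 0, 0, 0, 0, 0], [0, 0, 0, 0, 0, 0, 0], [0, 0, 0, 0, 0, 0, 0]]])

```text
time: 15.18
tool_pos: [0.5751, -0.1015, 0.2194]
tool_rot: [-1.636, -2.681, 0.0]
force: [0.5, 0.2, -0.4]
width: 0.0852
grip_force: 0.0
```

Run:
```python
from h import *
togo([.578,-.109,.089],27.3)
d=cam('wrist'); P=cloud(d); im=d['img'].astype(int); b,g,r=im[...,0],im[...,1],im[...,2]
m=(r>110)&(g>100)&(b<90)&(P[...,2]>.084)&(P[...,2]<.1)&(abs(P[...,0]-.578)<.04)&(abs(P[...,1]+.11)<.04)
ys,xs=np.where(m); print(len(xs),np.median(P[m],0),cv2.minAreaRect((onz(d,np.c_[xs,ys],.09)[:,:2]*1000).astype(np.float32)))
m=(b>70)&(b-r>40)&(abs(P[...,2]-.06)<.004); ys,xs=np.where(m)
print('rim',len(xs),np.median(P[m][:,2]),cv2.minAreaRect((onz(d,np.c_[xs,ys],.06)[:,:2]*1000).astype(np.float32)))
```

```text
t 15.18 tcp [ 0.5751 -0.1015  0.2194] yaw_y 27.2 tilt z [-5.e-04  2.e-04 -1.e+00] F [ 0.53  0.25 -0.38] w 0.0852 g 0.0
units dxyz [-0.32 -0.03  5.22] wz -0.02
497 [ 0.57756758 -0.10743104  0.08834239] ((577.3046875, -107.85191345214844), (8.03709888458252, 25.446428298950195), 27.38729476928711)
rim 11203 0.060513728423613855 ((500.30877685546875, -149.02203369140625), (121.92406463623047, 161.39219665527344), 80.00756072998047)
```

Request:
move_arm(moves=[[[0, 0, 0, -0.15, -0.02, 0.4, 0], [0, 0, 0, -0.14, -0.02, 0.7, 0], [0, 0, 0, 0, 0, 0.7, 0], [0, 0, 0, 0, 0, 0.7, 0], [0, 0, 0, 0, 0, 0.7, 0], [0, 0, 0, 0, 0, 0.7, 0], [0, 0, 0, 0, 0, 0.5, 0], [0, 0, 0, 0, 0, 0.4, 0], [0, 0, 0, 0, 0, 0.3, 0], [0, 0, 0, 0, 0, 0.15, 0], [0, 0, 0, 0, 0, 0, 0], [0, 0, 0, 0, 0, 0, 0], [0, 0, 0, 0, 0, 0, 0]]])

```text
time: 16.32
tool_pos: [0.5782, -0.1087, 0.0891]
tool_rot: [1.634, 2.681, 0.0]
force: [0.2, -0.3, 0.2]
width: 0.0854
grip_force: 0.0
```

```bash
python3 -c "
from h import *
togo([.5775,-.1085,.086],27.3)"
```

```text
t 16.32 tcp [ 0.5782 -0.1087  0.0891] yaw_y 27.27 tilt z [ 1.5e-03 -6.0e-04 -1.0e+00] F [ 0.15 -0.29  0.18] w 0.0854 g 0.0
units dxyz [ 0.02 -0.02  0.12] wz -0.0
```

Request:
move_arm(moves=[[[0, 0, 0, 0, -0.02, 0.1, 0], [0, 0, 0, 0, 0, 0, 100], [0, 0, 0, 0, 0, 0, 200], [0, 0, 0, 0, 0, 0, 255], [0, 0, 0, 0, 0, 0, 255], [0, 0, 0, 0, 0, 0, 255], [0, 0, 0, 0, 0, 0, 255], [0, 0, 0, 0, 0, 0, 255], [0, 0, 0, 0, 0, 0, 255], [0, 0, 0, 0, 0, 0, 255], [0, 0, 0, 0, 0, 0, 255]]], grip_force=100)

```text
time: 17.23
tool_pos: [0.5778, -0.1087, 0.0862]
tool_rot: [1.635, 2.681, 0.001]
force: [1.8, 1.7, 2.9]
width: 0.0061
grip_force: 98.2
```

Run:
```python
from h import *
togo([.5775,-.1085,.086],27.3)
p,r,s=pose(); y=r.as_matrix()[:,1].copy(); y[2]=0; y/=np.linalg.norm(y)
h=p-.188*y; h[2]=.052
tot,n=.25,10; P,Q=p.copy(),r; ax=np.cross(y,[0,0,1.])
for i in range(n):
    st=R.from_rotvec(ax*tot/n); P2=h+st.apply(P-h); Q2=st*Q
    if i in(0,9): print(((Q.inv()*Q2).as_rotvec()/.1).round(3),(Q.inv().apply(P2-P)/.025).round(3),(Q2.inv().apply(P2-P)/.025).round(3))
    P,Q=P2,Q2
print('heel',h,'end',P,Q.as_rotvec())
```

```text
t 17.23 tcp [ 0.5778 -0.1087  0.0862] yaw_y 27.25 tilt z [ 1.2e-03 -1.0e-04 -1.0e+00] F [1.82 1.68 2.88] w 0.0061 g 98.2
units dxyz [ 0.01 -0.01  0.01] wz -0.01
[-0.25 -0.    0.  ] [-0.    -0.036 -0.188] [-0.    -0.032 -0.188]
[-0.25 -0.    0.  ] [-0.    -0.036 -0.188] [-0.    -0.032 -0.188]
heel [ 0.41062676 -0.19477775  0.052     ] end [ 0.56503473 -0.11523718  0.13166219] [1.5584512  2.55566459 0.32203516]
```

Request:
move_arm(moves=[[[-0.25, 0, 0, 0, -0.034, -0.188, 255], [-0.25, 0, 0, 0, -0.034, -0.188, 255], [-0.25, 0, 0, 0, -0.034, -0.188, 255], [-0.25, 0, 0, 0, -0.034, -0.188, 255], [-0.25, 0, 0, 0, -0.034, -0.188, 255], [-0.25, 0, 0, 0, -0.034, -0.188, 255], [-0.25, 0, 0, 0, -0.034, -0.188, 255], [-0.25, 0, 0, 0, -0.034, -0.188, 255], [-0.25, 0, 0, 0, -0.034, -0.188, 255], [-0.25, 0, 0, 0, -0.034, -0.188, 255], [0, 0, 0, 0, 0, 0, 255], [0, 0, 0, 0, 0, 0, 255], [0, 0, 0, 0, 0, 0, 255]]])

```text
time: 18.32
tool_pos: [0.5647, -0.1149, 0.1311]
tool_rot: [1.559, 2.558, 0.32]
force: [-0.6, 0.0, -1.2]
width: 0.0056
grip_force: 98.5
```

Run:
```python
from h import *
togo([.565,-.1152,.1317],27.3)
cv2.imwrite('pics/s5.png',cv2.resize(cam('side')['img'][170:310,270:450],None,fx=4,fy=4))
```

```text
t 18.32 tcp [ 0.5647 -0.1149  0.1311] yaw_y 27.27 tilt z [ 0.2185  0.1135 -0.9692] F [-0.57  0.04 -1.24] w 0.0056 g 98.5
units dxyz [-0.01  0.01 -0.02] wz -0.0
```

View pics/s5.png

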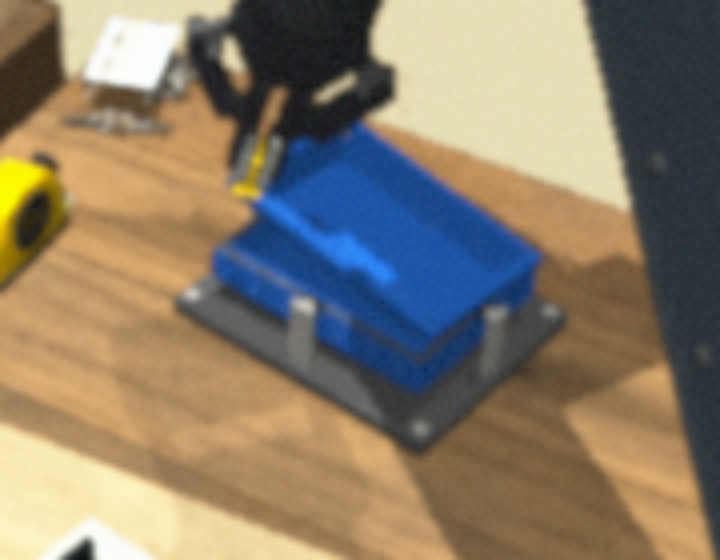

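The tray is peeled up about 14° at the tab, with the opposite corner still down. Lifting it off now and levelling.

Request:
move_arm(moves=[[[0, 0, 0, 0, 0.05, -0.2, 255], [0, 0, 0, 0, 0.1, -0.4, 255], [0, 0, 0, 0, 0.1, -0.4, 255], [0, 0, 0, 0, 0.1, -0.4, 255], [0, 0, 0, 0, 0.1, -0.4, 255], [0, 0, 0, 0, 0.1, -0.4, 255], [0, 0, 0, 0, 0.1, -0.4, 255], [0, 0, 0, 0, 0.1, -0.4, 255], [0, 0, 0, 0, 0.1, -0.4, 255], [0, 0, 0, 0, 0.1, -0.4, 255], [0.3, 0, 0, 0, 0, 0, 255], [0.4, 0, 0, 0, 0, 0, 255], [0.4, 0, 0, 0, 0, 0, 255], [0.4, 0, 0, 0, 0, 0, 255], [0.4, 0, 0, 0, 0, 0, 255], [0.3, 0, 0, 0, 0, 0, 255], [0.2, 0, 0, 0, 0, 0, 255], [0, 0, 0, 0, 0, 0, 255], [0, 0, 0, 0, 0, 0, 255], [0, 0, 0, 0, 0, 0, 255]]])

```text
time: 20.03
tool_pos: [0.5643, -0.1152, 0.2295]
tool_rot: [1.633, 2.678, 0.014]
force: [0.4, 0.6, -0.9]
width: 0.0057
grip_force: 98.3
```

Request:
move_arm(moves=[[[0, 0, 0, 0, 0, 0, 255], [0, 0, 0, 0, 0, 0, 255], [0, 0, 0, 0, 0, 0, 255], [0, 0, 0, 0, 0, 0, 255], [0, 0, 0, 0, 0, 0, 255], [0, 0, 0, 0, 0, 0, 255]]])

```text
time: 20.53
tool_pos: [0.5646, -0.1153, 0.2295]
tool_rot: [1.633, 2.678, 0.013]
force: [-0.6, 0.3, -1.4]
width: 0.0059
grip_force: 98.3
```

Run:
```python
from h import *
togo([.565,-.1152,.23],27.3)
d=cam('top');P=cloud(d);im=d['img'].astype(int);m=(im[...,0]>80)&(im[...,0]-im[...,2]>50)&(P[...,2]>.1); m[:,:300]=0;m[:220]=0;m[350:,:]=0
q=P[m]; print(len(q),'tray z pct',np.percentile(q[:,2],[5,25,50,75,95]).round(3),'mean',q.mean(0).round(3))
cv2.imwrite('pics/s6.png',cam('side')['img'])
```

```text
t 20.53 tcp [ 0.5646 -0.1153  0.2295] yaw_y 27.27 tilt z [ 0.0089  0.0046 -0.9999] F [-0.64  0.26 -1.39] w 0.0059 g 98.3
units dxyz [-0.    0.02 -0.02] wz -0.01
226 tray z pct [0.185 0.196 0.201 0.203 0.206] mean [ 0.522 -0.182  0.218]
```

View pics/s6.png

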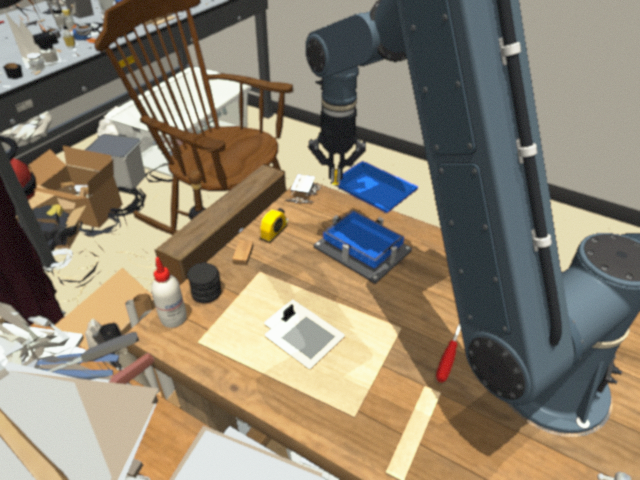

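The tray hangs level at (378,187), with its rim near z = 0.20. The lid lies flat on the board at (304,333) and the bystanders are in place. Handing in.

```bash
python3 -c "
from rig import *
print(sign_off())"
```

```text
the job is handed in; nothing more can be done
None
```

I handed the job in at about 20.5 s of the 51 s limit. The lid was tipped, then laid flat and released on the board. The tray was peeled by its tab and is held level about 14 cm above where it lay. The sign-off returned no verdict.

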